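# Slide the pepper mill home in the condiment carrier and shut its keeper

## Task

Put the pepper mill away by pushing: slide it, pushing low down so that it stays upright, into the empty middle bay of the condiment carrier until it stands fully home against the back, then push that bay's brass keeper arm fully shut across the front so the carrier can be picked up safely. Use only the outside or tips of the fingers and push gently; never lift or carry the mill or let it tip, and leave the bottles in the carrier, the jam jar and the mug where they are.

Things in the scene. Friction and masses are not known exactly. Their poses are not given: they have to be found in the camera images.
- carrier: Condiment carrier of dark walnut boards, fixed. 262 mm wide (y), from x = -40 mm (front edges of its boards) to +46 mm. Origin: on the counter; +x points from the open front to the back, z up. Three bays along y, centres at +84, 0, -84 mm; dividers 79 mm high, back with hand rail 135 mm. The outer bays hold bottles behind fixed shut keepers (x -53 to -40, z 35 to 55 mm).
- middle_bay (a point): Spot on the floor of the empty middle bay where the mill's axis stands when the mill touches the back: carrier x = +5 mm, y = 0, 2.5 mm above the counter; axes as the carrier. The bay is 70 mm wide between two 14 mm dividers with rounded front edges 45 mm before this point; the back's face is 29 mm behind it.
- lip (a point): Middle of the front edge of the carrier's thin steel floor sheet, on the counter, at carrier x = -66 mm. From here the lip slopes up over 18 mm to the floor, which is 2.5 mm above the counter, across the whole width. Axes as the carrier.
- mill: Wooden pepper mill, standing upright on the counter: round, 58 mm across at the foot and widest part, 160 mm tall, 0.18 kg (varies some). Origin: centre of its underside, z up along its axis. Pushed above about 30 mm it may tip.
- keeper (a joint): Angle in rad of the middle bay's brass keeper arm on its upright hinge at carrier x = -46.5, y = -39 mm: 0 = shut across the bay (a stop), grows as it swings out, to 2.2; starts 1.6 to 2.1. Shut, the arm points along the carrier's +y; opening swings its end to -x, then -y. It stays where left; about 1 N at its end moves it.
- keeper_end (a point): Centre of the round brass end (12 mm across, 16 mm high) of the keeper arm, 73 mm from the hinge axis, 45 mm above the counter. The arm between is 5 mm thick and 12 mm high, its middle also 45 mm above the counter.
- oil_bottle: Tall glass oil bottle with yellow cap, 58 mm across, 281 mm tall, in one outer bay. Origin: centre of its underside.
- sauce_bottle: Sauce bottle with dark red cap, 60 mm across, 201 mm tall, in the other outer bay. Origin: centre of its underside.
- jam_jar: Jam jar with white lid, 60 mm across, 100 mm tall, standing on the counter beyond the mill. Origin: centre of its underside.
- mug: Blue mug, 84 mm across (118 mm with its handle), 94 mm tall. Origin: centre of its underside.

How it is judged:
By the outcome, as a careful person would: the job done as asked, in the order asked, and still so for the second after the job is handed in, with the robot touching nothing.
It also fails if it takes over 64 s, if anything falls off the work surface, if the arm or the gripper's body presses on something with over 40 N, if the wrist force passes 120 N, or if a joint passes its speed limit or range.

## Robot

A 7-joint arm with a two-finger parallel gripper is mounted at the origin on a cart in front of the work surface, level with it; the furniture and walls round the work are solid. World frame = base frame: x ahead of the robot, y to its left, z up, the work surface at z = 0. Lengths are in m, angles in rad, forces in N, time in s.
With the tool pointing down it reaches from about 0.4 to 0.875 m from the base axis. Payload 19.3 kg.
Tool frame: the origin (TCP) lies midway between the tips of the shut fingers; the grasp point (between the pads) lies bot.tcp_to_grasp behind it (bot.tcp_to_grasp is the distance from the TCP to the grasp point, in m); z points along the fingers, y is the line along which they close (so a half turn about z gives the same grasp; the last joint's range is limited). The gripper opens to 85 mm and grips with 20 to 120 N. Pads are 22 mm wide; open, the fingers measure 114 mm over their backs; the gripper's body (76 mm by 85 mm) begins 54 mm behind the grasp point. The pads swing forward as they close: fully open they stand 13 mm farther back than shut.
Start: joints at [1.149, 0.521, -0.036, 1.599, 0.021, 1.021, -0.113], TCP at [0.215, -0.587, 0.231] pointing down, gripper open.
Joint ranges: [-2.91, 2.91], [-0.3, 2.13], [-1.5, 1.42], [0.17, 2.43], [-1.26, 4.41], [0.16, 1.93], [-2.52, 2.52]. Speed limits (rad/s): [1.89, 1.89, 2.39, 2.39, 3.01, 3.01, 3.01].

## Interface

Orientations are given as [roll, pitch, yaw] about the fixed x, y, z axes, in that order (R = Rz(yaw) Ry(pitch) Rx(roll)).
In Python, from workcell import observe, imaging, bot gives the robot as it stands.
- The arm moves only by the tool send_rows, never from a script. Its argument "plan" is text: rows parted by semicolons, each of 7 numbers parted by spaces: the shift along the tool's x, y, z in m, then the turn, a rotation vector about the tool's x, y, z in degrees, then the finger opening in m, from 0 to 0.0854. In form: dx dy dz rx ry rz claw; .... A call has 1 to 10 rows; each row is the pose to reach, as a shift and turn from the pose commanded when the call began, along the tool's axes at that moment; what a row does not reach only later rows make up. A row lasts 1/12 s, in which the tool goes at most 41.7 mm and 7.16 degrees, less where a joint would pass 70% of its speed; a pose out of reach is approached as far as the arm can. A call with a gripper value outside its range is refused whole. The fingers move at their own pace and stop on an object; "grip_force" is the grip in N (left out, the last holds). Time passes only in rows, so rows that repeat a pose let the fingers close. It gives the time, the measured TCP pose, the force, the opening and the grip force at its end, in the units of the state.
- observe(): the state, without advancing time (a new reading comes with each control period).
- imaging.grab_frame(name): name is "scene" or "side" or "wrist"; returns a dict with "color" (420x560x3 uint8, red, green, blue), "fx", "fy", "cx", "cy" (pixels), "eye" and "orientation" of the camera in the world; the wrist camera has in their place "tool_from_camera" (4x4, takes a point from camera to tool coordinates, whose origin is the TCP and whose axes are the flange's). Camera axes: x right, y down, z forward; pixel columns grow to the right and rows downward; lengths in m; the calibration is good to about 2 mm. A picture is of the moment at which its call begins: read the wrist's pose just before it. There is no depth.
- bot.job_done(): hands the job in; it is judged then, once.
The state is a dict: "clock": time; "qpos": joint angles; "qd": joint speeds; "joint_efforts": joint torques, N m; "position": TCP position; "tool_rot": TCP orientation; "force": force on the tool from outside, world axes, zero at the start; "moment": the same for the moment, N m; "grip_width": finger opening in m; "finger_force": force on a finger pad.
Only numpy, scipy, OpenCV 4.12 (cv2) and the standard library are available. Lean on these libraries where they do the work, as an engineer would, in place of code of your own. Each camera call takes 0.05 s, during which the arm holds its last target. There are 200 camera calls.

## Working session

There is one attempt and no reset: what is moved stays moved. The work goes in short steps, Python scripts to look and compute and a tool call to move; the robot and the scene stay as the last step left them, time stands still between calls to the robot, and variables do not carry over. Pictures are saved under pics/ and viewed, at most 10 in all, crops included, and the job is handed in when it is done.

Besides the shell and the picture viewer there is one more tool, called after "Call:" as name(argument=value, ...) on one line, values as JSON. send_rows: Moves the arm, as the interface text tells. Its arguments: {"type":"object","properties":{"plan":{"type":"string"},"grip_force":{"type":"number"}},"required":["plan"]}

```bash
mkdir -p pics
python3 - <<'E'
from workcell import observe, imaging, bot
import cv2,numpy as np
s=observe();print({k:np.round(v,3).tolist() for k,v in s.items()}, bot.tcp_to_grasp)
for n in("scene","side"):
    f=imaging.grab_frame(n);cv2.imwrite(f"pics/{n}0.png",f["color"][:,:,::-1]);print(n,f["fx"],f["cx"],f["cy"],f["eye"],f["orientation"])
E
```

```text
{'clock': 0.0, 'qpos': [1.149, 0.522, -0.036, 1.6, 0.021, 1.021, -0.113], 'qd': [0.001, 0.001, -0.001, -0.001, -0.0, -0.0, 0.001], 'joint_efforts': [0.002, -92.71, 1.982, -36.993, 0.018, 0.008, -0.0], 'position': [0.215, -0.586, 0.231], 'tool_rot': [-3.14, 0.0, 0.352], 'force': [-0.415, -0.467, -0.331], 'moment': [-0.017, 0.06, 0.053], 'finger_force': 0.0, 'grip_width': 0.086} 0.0187
scene 497.14721639993115 278.8469022869111 208.67617638252707 [ 0.92720223 -0.43292259  0.99799417] [-2.60347823e+00  1.63629014e-03  5.84750945e-01]
side 433.36612029057335 284.76930070216457 211.22802888584627 [0.59978045 0.75733098 0.60596036] [-2.20361075  0.02101549 -3.10298007]
```

View pics/scene0.png

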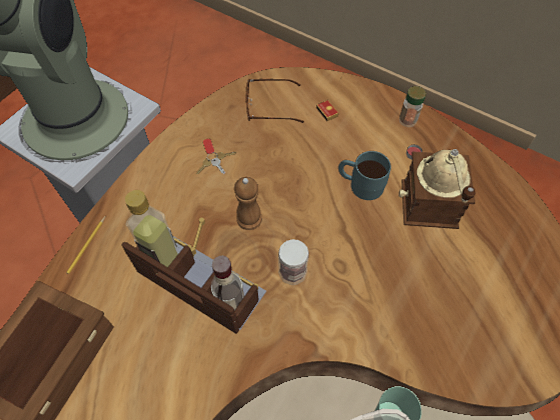

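View pics/side0.png

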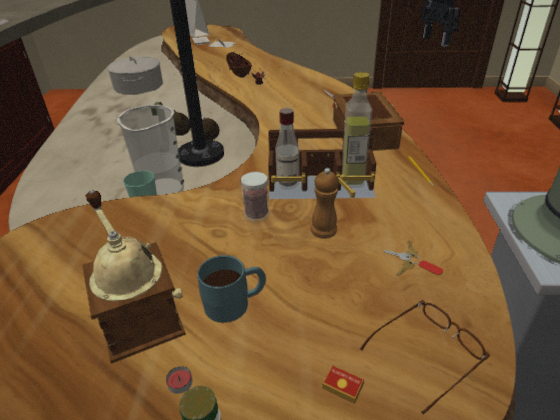

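The scene view shows the mill (foot about 250,222), the carrier with its open front toward the mill, the keeper arm (192,250)-(202,220), the jar at (293,262) and the mug at (370,177). In the side view the mill's foot is at about (323,232) and the carrier is behind it. I'll look at crops for exact pixels.

```bash
cat > h.py <<'E'
from workcell import observe, imaging, bot
import cv2,numpy as np
from scipy.spatial.transform import Rotation as R
def cam(n):
    f=imaging.grab_frame(n)
    if n=="wrist":
        s=observe();T=np.eye(4);T[:3,:3]=R.from_euler('xyz',s["tool_rot"]).as_matrix();T[:3,3]=s["position"]
        T=T@np.array(f["tool_from_camera"]);f["M"]=T[:3,:3];f["eye"]=T[:3,3]
    else: f["M"]=R.from_euler('xyz',f["orientation"]).as_matrix()
    return f
def ray(f,p):
    d=f["M"]@[(p[0]-f["cx"])/f["fx"],(p[1]-f["cy"])/f["fy"],1];return np.array(f["eye"]),d/np.linalg.norm(d)
def plane(f,p,z=0):
    e,d=ray(f,p);return e+d*(z-e[2])/d[2]
def proj(f,X):
    c=f["M"].T@(np.array(X)-f["eye"]);return np.array([f["fx"]*c[0]/c[2]+f["cx"],f["fy"]*c[1]/c[2]+f["cy"]])
def tri(f,p,g,q):
    a,d=ray(f,p);b,e=ray(g,q);t=np.linalg.lstsq(np.c_[d,-e],b-a,rcond=None)[0]
    u,v=a+d*t[0],b+e*t[1];return (u+v)/2,np.linalg.norm(u-v)
E
python3 - <<'E'
from h import *
f=cam("scene");g=cam("side")
a=cv2.resize(f["color"][170:340,110:320],None,fx=3.8,fy=3.5,interpolation=cv2.INTER_CUBIC)
b=cv2.resize(g["color"][70:245,235:395],None,fx=4,fy=3.4,interpolation=cv2.INTER_CUBIC)
cv2.imwrite("pics/a.png",a[:600,:800,::-1]);cv2.imwrite("pics/b.png",b[:,:,::-1])
print(plane(f,(250,225)),plane(g,(323,233)))
E
```

```text
[ 0.56590232 -0.00993349  0.        ] [0.55685897 0.01239428 0.        ]
```

View pics/a.png

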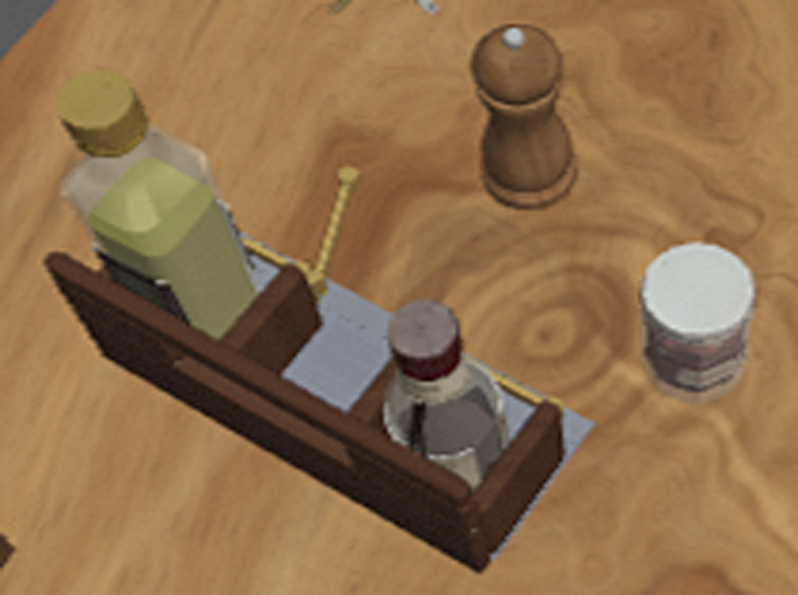

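View pics/b.png

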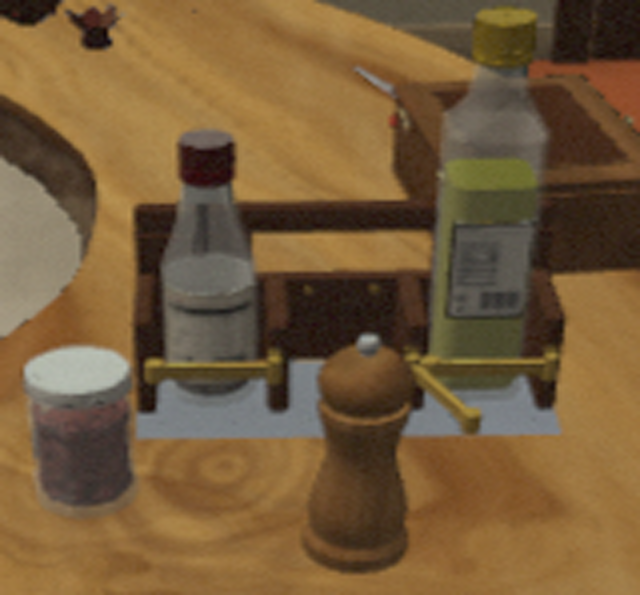

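Run:
```python
from h import *
np.set_printoptions(precision=4,suppress=True)
f=cam("scene");g=cam("side")
A=lambda x,y:(x/3.8+110-.37,y/3.5+170-.36)
B=lambda x,y:(x/4+235-.37,y/3.4+70-.35)
print("milltop",tri(f,A(513,36),g,B(368,343)))
print("kend",tri(f,A(348,175),g,B(470,420)))
print("hinge",tri(f,A(316,285),g,B(411,360)))
print("kend z53",plane(f,A(348,172),.053),plane(g,B(471,412),.053))
L=plane(g,B(137,438));Rr=plane(g,B(560,434));print("lip side",L,Rr,np.linalg.norm(L-Rr)); print("lip scene",plane(f,A(594,425)))
print("back rail ends a z135",plane(f,A(50,258),.135),plane(f,A(470,495),.135)," b",plane(g,B(136,207),.135))
print("jar top",tri(f,A(697,288),g,B(79,370)))
```

```text
milltop (array([0.5533, 0.0042, 0.1554]), np.float64(0.0018354974727325837))
kend (array([ 0.487 , -0.0778,  0.0463]), np.float64(0.0031436093905767657))
hinge (array([ 0.5186, -0.149 ,  0.0491]), np.float64(0.0007681144252618014))
kend z53 [ 0.4871 -0.0785  0.053 ] [ 0.4885 -0.0763  0.053 ]
lip side [ 0.6857 -0.1207  0.    ] [ 0.426  -0.1279  0.    ] 0.259813918557803
lip scene [ 0.6868 -0.1225  0.    ]
back rail ends a z135 [ 0.4321 -0.2366  0.135 ] [ 0.6918 -0.2284  0.135 ]  b [ 0.6873 -0.2201  0.135 ]
jar top (array([ 0.7091, -0.0547,  0.0991]), np.float64(9.478148650939051e-05))
```

Measurements agree with the given sizes: lip 260 mm long, mill top at z 0.155, keeper radius about 75 mm, so keeper at about 2.0 rad. The carrier's +x points to world -y, and the mill sits nearly on the bay's centreline. I'll push with two slightly open fingertips as a cradle, with the tool leaning back 35°.

```bash
cat >> h.py <<'E'
u=np.array([.9996,.0277,0]);v=np.array([.0277,-.9996,0]);O=np.array([.5578,-.1905,0]);Z=np.array([0,0,1.])
def C(x,y,z): return O+x*v+y*u+z*Z          # carrier -> world
def toC(p): d=np.array(p)-O; return np.array([d@v,d@u,p[2]])
def ori(t,yaw=0):
    t=np.radians(t);z=v*np.sin(t)-Z*np.cos(t);M=np.c_[np.cross(u,z),u,z]
    return R.from_rotvec(Z*np.radians(yaw)).as_matrix()@M
def rel(P,M):
    s=observe();A=R.from_euler('xyz',s["tool_rot"]).as_matrix()
    print("shift",np.round(A.T@(P-s["position"]),4),"rv",np.round(np.degrees(R.from_matrix(A.T@M).as_rotvec()),2))
E
python3 - <<'E'
from h import *
print(toC([.5535,.0042,0]),toC([.487,-.0778,.045]),toC([.5186,-.149,.05]))
P=C(-.29,.002,.40);print(P);rel(P,ori(0))
E
```

```text
[-0.19474123  0.00109491  0.        ] [-0.11461608 -0.06764989  0.045     ] [-0.04256924 -0.03803477  0.05      ]
[0.5517662 0.0994394 0.4      ]
shift [ 0.5523 -0.5282 -0.1687] rv [-2.000e-02 -1.000e-02 -7.143e+01]
```

Call:
send_rows(plan="0 0 -0.18 0 0 0 0.024;0 0 -0.18 0 0 0 0.024;0 0 -0.18 0 0 0 0.024;0 0 -0.18 0 0 0 0.024;0 0 -0.18 0 0 0 0.024;0 0 -0.18 0 0 0 0.024", grip_force=30)

```text
clock: 0.8
position: [0.2157, -0.5876, 0.4156]
tool_rot: [3.136, -0.001, 0.352]
force: [0.1, -1.1, -1.1]
grip_width: 0.024
finger_force: 0.0
```

Run:
```python
from h import *
rel(C(-.29,.002,.40),ori(0))
```

```text
shift [ 0.5521 -0.5294  0.0126] rv [  0.32   0.19 -71.44]
```

Call:
send_rows(plan="0.055 -0.053 0 0 0 -7 0.024;0.11 -0.106 0 0 0 -14 0.024;0.16 -0.153 0 0 0 -21 0.024;0.19 -0.182 0 0 0 -28 0.024;0.22 -0.211 0 0 0 -35 0.024;0.25 -0.24 0 0 0 -42 0.024;0.28 -0.268 0 0 0 -49 0.024;0.31 -0.297 0 0 0 -56 0.024;0.34 -0.326 0 0 0 -63 0.024;0.36 -0.345 0 0 0 -70 0.024")

```text
clock: 1.63
position: [0.3985, -0.2104, 0.4109]
tool_rot: [-3.141, 0.0, 1.579]
force: [1.3, -0.6, 0.3]
grip_width: 0.0237
finger_force: 0.0
```

Run:
```python
from h import *
print(observe()["qpos"]);rel(C(-.29,.002,.40),ori(0))
rel(C(-.29,.002,.40),ori(35))
```

```text
[ 0.76427236  0.09813365 -0.44753117  1.73986926  0.04410627  1.31381288
  0.31599796]
shift [0.3085 0.1559 0.0108] rv [-0.02  0.01 -1.09]
shift [0.3085 0.1559 0.0108] rv [ -0.36 -34.99  -1.05]
```

Call:
send_rows(plan="0.035 0.018 0 0 0 -1 0.024;0.07 0.036 0 0 0 -1 0.024;0.105 0.053 0 0 0 -1 0.024;0.14 0.07 0 0 0 -1 0.024;0.175 0.088 0 0 0 -1 0.024;0.21 0.106 0 0 0 -1 0.024;0.245 0.124 0 0 0 -1 0.024;0.28 0.141 0 0 0 -1 0.024;0.3085 0.156 0.01 0 0 -1 0.024;0.3085 0.156 0.01 0 0 -1 0.024")

```text
clock: 2.47
position: [0.5539, 0.1024, 0.3987]
tool_rot: [-3.139, -0.003, 1.597]
force: [0.5, 0.2, -0.0]
grip_width: 0.0237
finger_force: 0.0
```

Call:
send_rows(plan="0 0 0 0 -7 0 0.024;0 0 0 0 -14 0 0.024;0 0 0 0 -21 0 0.024;0 0 0 0 -28 0 0.024;0 0 0 0 -35 0 0.024;0 0 0 0 -35 0 0.024;0 0 0 0 -35 0 0.024")

```text
clock: 3.05
position: [0.5532, 0.0981, 0.3996]
tool_rot: [-3.138, 0.611, 1.597]
force: [-0.6, -0.6, -0.2]
grip_width: 0.0241
finger_force: 0.0
```

Run:
```python
from h import *
print(observe()["qpos"]);rel(C(-.29,.002,.10),ori(35));rel(C(-.275,.002,.012),ori(35))
f=cam("wrist");cv2.imwrite("pics/w1.png",f["color"][:,:,::-1])
print(proj(f,[.5535,.0042,0]),proj(f,[.5535,.0042,.16]))
```

```text
[-0.19772637  0.47187777 -0.57073089  1.45064662  0.68856016  1.73184459
 -0.79037028]
shift [ 0.173  -0.0005  0.2446] rv [-0.27 -0.   -0.09]
shift [ 2.112e-01 -2.000e-04  3.253e-01] rv [-0.27 -0.   -0.09]
[278.70119721  71.62950946] [278.16350568 131.42209498]
```

View pics/w1.png

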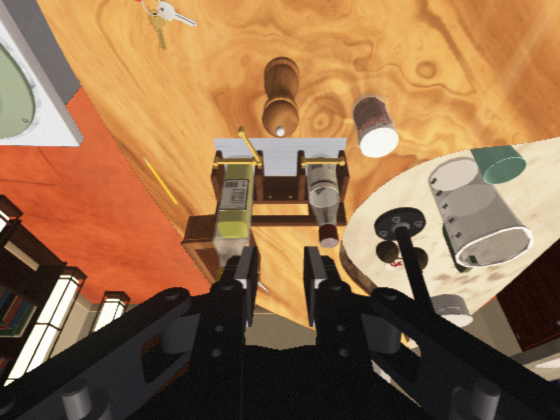

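The wrist view shows the mill (foot about 281,72, knob 280,131) in line with the bay (lip 214..348, centre 281) and the jar to the right at (376,130). The keeper points out toward (240,130). I'll check the lateral offset and go down.

Run:
```python
from h import *
f=cam("wrist")
for p in [(-.066,0,0),(-.066,-.131,0),(-.066,.131,0)]: print(proj(f,C(*p)))
s=observe();A=R.from_euler('xyz',s["tool_rot"]).as_matrix()
print("tcp",proj(f,s["position"]),"tool fwd",proj(f,s["position"]+A[:,2]*.2), toC(s["position"]))
for p in [(214,138),(348,138)]: print(toC(plane(f,p)))
print(toC(plane(f,(280,131),.158)))
```

```text
[278.64087724 136.31169614]
[211.93498752 136.70788167]
[345.52071328 135.91447749]
tcp [278.65742093 261.13641013] tool fwd [279.36273832 186.46331977] [-0.28646229  0.00381191  0.40112712]
[-0.06287773 -0.12749754  0.        ]
[-6.09744627e-02  1.36697464e-01 -5.55111512e-17]
[-0.19271539  0.00370182  0.158     ]
```

Call:
send_rows(plan="0.02 0 0.028 0 0 0 0.024;0.04 0 0.056 0 0 0 0.024;0.06 0 0.084 0 0 0 0.024;0.08 0 0.112 0 0 0 0.024;0.1 0 0.14 0 0 0 0.024;0.12 0 0.168 0 0 0 0.024;0.14 0 0.196 0 0 0 0.024;0.16 0 0.224 0 0 0 0.024;0.173 0 0.244 0 0 0 0.024;0.173 0 0.244 0 0 0 0.024")

```text
clock: 3.98
position: [0.5523, 0.0958, 0.0987]
tool_rot: [-3.136, 0.612, 1.591]
force: [-0.6, -0.4, 0.0]
grip_width: 0.0237
finger_force: 0.0
```

Run:
```python
from h import *
print(observe()["qpos"]);rel(C(-.275,.002,.013),ori(35))
```

```text
[-0.23751042  0.80672413 -0.50420803  1.72148099  0.86272618  1.30138294
 -1.16814431]
shift [0.0399 0.0001 0.0767] rv [-0.57  0.04 -0.34]
```

Call:
send_rows(plan="0.01 0 0.019 0 0 0 0.024;0.02 0 0.038 0 0 0 0.024;0.03 0 0.057 0 0 0 0.024;0.04 0 0.077 -0.5 0 -0.3 0.024;0.04 0 0.077 -0.5 0 -0.3 0.024;0.04 0 0.077 -0.5 0 -0.3 0.024")

```text
clock: 4.48
position: [0.5542, 0.0862, 0.0175]
tool_rot: [3.136, 0.611, 1.595]
force: [1.0, -0.1, 0.5]
grip_width: 0.0241
finger_force: 0.0
```

Run:
```python
from h import *
s=observe();print(s["position"],s["force"],toC(s["position"]))
f=cam("side");f2=cam("wrist")
b=cv2.resize(f["color"][90:270,230:430],None,fx=2,fy=2,interpolation=cv2.INTER_CUBIC)
w=cv2.resize(f2["color"],(400,300),interpolation=cv2.INTER_AREA);w=cv2.copyMakeBorder(w,0,60,0,0,0)
cv2.imwrite("pics/c1.png",np.hstack([b,w])[:,:,::-1])
rel(C(-.225,.002,.013),ori(35))
```

```text
[0.55420501 0.08620404 0.01751829] [ 0.97870649 -0.12125371  0.51384014] [-0.27669294  0.00407115  0.01751829]
shift [-0.0401 -0.0028  0.0344] rv [ 0.31 -0.07 -0.19]
```

View pics/c1.png

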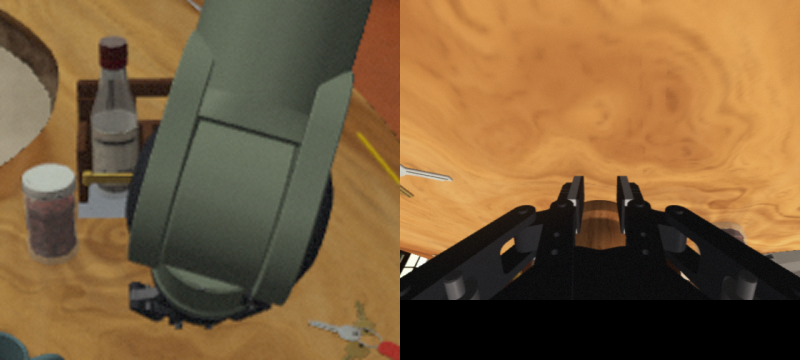

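The mill shows centred between the two fingertips in the wrist view (about 601 of 582..618 in the composite). Now I'll push slowly.

Call:
send_rows(plan="-0.004 0 0.008 0 0 0 0.024;-0.008 -0.001 0.012 0 0 0 0.024;-0.012 -0.001 0.015 0 0 0 0.024;-0.016 -0.001 0.018 0 0 0 0.024;-0.02 -0.001 0.021 0 0 0 0.024;-0.024 -0.001 0.0235 0 0 0 0.024;-0.028 -0.001 0.0265 0 0 0 0.024;-0.032 -0.001 0.029 0 0 0 0.024;-0.036 -0.001 0.032 0 0 0 0.024;-0.04 -0.001 0.0345 0 0 0 0.024")

```text
clock: 5.42
position: [0.5543, 0.0338, 0.0108]
tool_rot: [3.137, 0.611, 1.597]
force: [-0.1, -0.2, 0.1]
grip_width: 0.0245
finger_force: 0.0
```

Run:
```python
from h import *
s=observe();print(s["force"],toC(s["position"]))
rel(C(-.165,.003,.013),ori(35))
```

```text
[-0.11058198 -0.17936742  0.10036902] [-0.22428714  0.00274359  0.01082384]
shift [-0.0498  0.0002  0.0322] rv [ 0.25  0.   -0.05]
```

Call:
send_rows(plan="-0.004 0 0.001 0 0 0 0.024;-0.007 0 0.003 0 0 0 0.024;-0.0105 0 0.0055 0 0 0 0.024;-0.014 0 0.008 0 0 0 0.024;-0.017 0 0.010 0 0 0 0.024;-0.0205 0 0.0125 0 0 0 0.024;-0.024 0 0.0145 0 0 0 0.024;-0.027 0 0.017 0 0 0 0.024;-0.0305 0 0.0195 0 0 0 0.024;-0.034 0 0.0215 0 0 0 0.024")

```text
clock: 6.25
position: [0.5555, -0.0063, 0.0127]
tool_rot: [3.137, 0.611, 1.597]
force: [0.0, 1.0, 0.2]
grip_width: 0.024
finger_force: 0.6
```

Run:
```python
from h import *
s=observe();print(s["force"],toC(s["position"]))
f=cam("scene");f2=cam("wrist")
b=cv2.resize(f["color"][160:310,130:300],None,fx=2.4,fy=2.4,interpolation=cv2.INTER_CUBIC)
w=cv2.resize(f2["color"][220:400,180:380],(400,360),interpolation=cv2.INTER_CUBIC)
cv2.imwrite("pics/c2.png",np.hstack([b[:,:400],w])[:,:,::-1])
rel(C(-.125,.003,.013),ori(35))
```

```text
[0.01868227 0.98859597 0.18841361] [-0.18417086  0.00277382  0.01268877]
shift [-0.0481  0.0002  0.0336] rv [ 0.23  0.04 -0.1 ]
```

View pics/c2.png

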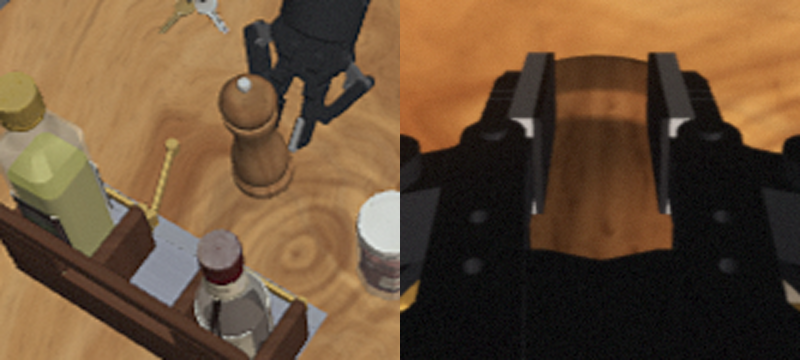

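The mill is upright and cradled (knob in the scene at about 231.7,195.4) with about 1 N of push. I'll continue and check its lateral position as it goes.

```bash
cat >> h.py <<'E'
def knob(roi=(150,270,160,300)):   # silver knob centre in scene view, by colour within a brown neighbourhood
    f=cam("scene");h=cv2.cvtColor(f["color"],cv2.COLOR_RGB2HSV).astype(int);r0,r1,c0,c1=roi
    m=((h[...,1]<60)&(h[...,2]>130)).astype(np.uint8);k=np.zeros_like(m);k[r0:r1,c0:c1]=m[r0:r1,c0:c1]
    n,l,st,ce=cv2.connectedComponentsWithStats(k)
    for i in range(1,n):
        if 4<=st[i,4]<60: print("knob?",ce[i].round(1),st[i,4],toC(plane(f,ce[i],.158)).round(4))
E
python3 - <<'E'
from h import *
f=cam("scene");print(toC(plane(f,(231.7,195.4),.158)));knob()
E
```

```text
[-1.48754306e-01 -1.18520033e-04  1.58000000e-01]
knob? [269.7 154.1] 50 [-0.2757  0.0093  0.158 ]
knob? [234. 194.] 23 [-0.1539  0.0019  0.158 ]
knob? [253.2 215. ] 13 [-0.1337  0.0614  0.158 ]
knob? [161.1 217.8] 16 [-0.0338 -0.0875  0.158 ]
knob? [168.2 228. ] 4 [-0.0232 -0.0615  0.158 ]
knob? [173.8 236.8] 4 [-0.0138 -0.0408  0.158 ]
knob? [178.  247.8] 48 [ 0.0005 -0.0195  0.158 ]
knob? [224.9 262.9] 49 [-0.0207  0.0733  0.158 ]
knob? [215.7 267.8] 12 [-0.0037  0.0645  0.158 ]
knob? [220.3 268. ] 6 [-0.0078  0.0721  0.158 ]
```

Call:
send_rows(plan="-0.0035 0 0.002 0 0 0 0.024;-0.007 0 0.0045 0 0 0 0.024;-0.010 0 0.007 0 0 0 0.024;-0.013 0 0.009 0 0 0 0.024;-0.0165 0 0.0115 0 0 0 0.024;-0.02 0 0.014 0 0 0 0.024;-0.023 0 0.016 0 0 0 0.024;-0.026 0 0.0185 0 0 0 0.024;-0.0295 0 0.0205 0 0 0 0.024;-0.033 0 0.023 0 0 0 0.024")

```text
clock: 7.28
position: [0.5567, -0.0464, 0.0129]
tool_rot: [3.137, 0.611, 1.597]
force: [-1.3, 0.4, 0.4]
grip_width: 0.0241
finger_force: 0.7
```

Run:
```python
from h import *
s=observe();print(s["force"],toC(s["position"]));knob()
rel(C(-.105,.003,.013),ori(35))
```

```text
[-1.33866684  0.40222596  0.36953202] [-0.14405591  0.00288577  0.01286478]
knob? [263.5 156.5] 34 [-0.2635  0.0016  0.158 ]
knob? [259.5 167.8] 50 [-0.2348  0.0102  0.158 ]
knob? [221.7 208.5] 26 [-0.1132  0.0005  0.158 ]
knob? [161.2 218. ] 15 [-0.0334 -0.087   0.158 ]
knob? [243.3 228.7] 15 [-0.0982  0.0619  0.158 ]
knob? [168.4 228.4] 5 [-0.0227 -0.0607  0.158 ]
knob? [173.8 236.8] 4 [-0.0138 -0.0408  0.158 ]
knob? [177.8 247.8] 49 [ 0.0007 -0.0197  0.158 ]
knob? [224.5 262.3] 55 [-0.0213  0.0721  0.158 ]
knob? [217.3 267.9] 22 [-0.0051  0.0672  0.158 ]
shift [-0.0311  0.0002  0.0217] rv [ 0.22  0.04 -0.09]
```

Call:
send_rows(plan="-0.0035 0 0.002 0 0 0 0.024;-0.007 0 0.0045 0 0 0 0.024;-0.010 0 0.007 0 0 0 0.024;-0.013 0 0.009 0 0 0 0.024;-0.0165 0 0.0115 0 0 0 0.024;-0.02 0 0.014 0 0 0 0.024;-0.023 0 0.016 0 0 0 0.024;-0.026 0 0.0185 0 0 0 0.024;-0.0295 0 0.0205 0 0 0 0.024;-0.033 0 0.023 0 0 0 0.024")

```text
clock: 8.17
position: [0.5579, -0.0866, 0.0129]
tool_rot: [3.137, 0.611, 1.597]
force: [0.1, 2.0, 0.4]
grip_width: 0.0238
finger_force: 0.8
```

Run:
```python
from h import *
s=observe();print(s["force"],toC(s["position"]));knob((200,240,190,230))
f=cam("scene");f2=cam("wrist")
b=cv2.resize(f["color"][180:330,120:290],None,fx=2.4,fy=2.4,interpolation=cv2.INTER_CUBIC)
w=cv2.resize(f2["color"][220:400,180:380],(400,360),interpolation=cv2.INTER_CUBIC)
cv2.imwrite("pics/c3.png",np.hstack([b[:,:400],w])[:,:,::-1])
```

```text
[0.13969232 1.95379098 0.37541952] [-0.10382704  0.0029483   0.01293334]
knob? [210.3 220.3] 26 [-0.0797 -0.0027  0.158 ]
```

View pics/c3.png

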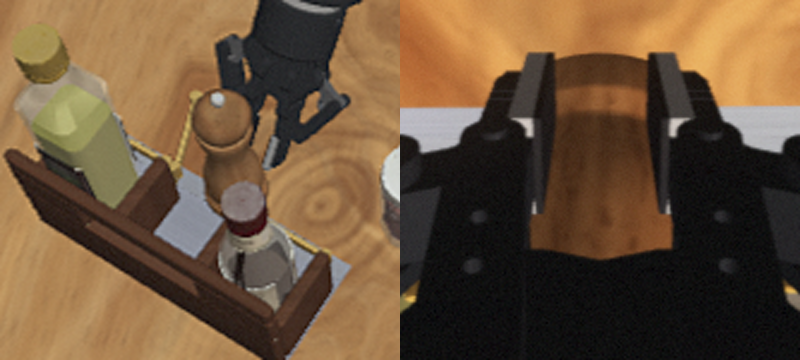

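The mill is climbing the lip, leaning about 2° and cradled, with the bay ahead symmetric (brass at columns 403 and 795 about the midline 600). I'll continue.

Call:
send_rows(plan="-0.002 0 0.0015 0 0 0 0.024;-0.005 0 0.0035 0 0 0 0.024;-0.0075 0 0.005 0 0 0 0.024;-0.010 0 0.007 0 0 0 0.024;-0.0125 0 0.0085 0 0 0 0.024;-0.015 0 0.0105 0 0 0 0.024;-0.0175 0 0.012 0 0 0 0.024;-0.02 0 0.014 0 0 0 0.024;-0.0225 0 0.0155 0 0 0 0.024;-0.025 0 0.0175 0 0 0 0.024")

```text
clock: 9.15
position: [0.559, -0.1167, 0.0131]
tool_rot: [3.136, 0.611, 1.597]
force: [-0.1, 5.5, 4.9]
grip_width: 0.0241
finger_force: 2.9
```

Run:
```python
from h import *
s=observe();print(s["force"],toC(s["position"]));knob((200,250,180,225))
```

```text
[-0.1426133   5.54374437  4.948412  ] [-0.07371235  0.00321866  0.01307596]
knob? [202.5 233. ] 26 [-0.0492  0.0009  0.158 ]
knob? [180.6 247.2] 10 [-0.0031 -0.0161  0.158 ]
```

Call:
send_rows(plan="-0.0015 0 0.001 0 0 0 0.024;-0.003 0 0.002 0 0 0 0.024;-0.004 0 0.003 0 0 0 0.024")

```text
clock: 9.45
position: [0.5589, -0.122, 0.0128]
tool_rot: [3.137, 0.611, 1.597]
force: [-0.4, 3.1, 2.5]
grip_width: 0.0242
finger_force: 1.8
```

Run:
```python
from h import *
s=observe();print(s["force"],s["moment"],toC(s["position"]));knob((200,250,180,225))
f=cam("scene");f2=cam("wrist")
b=cv2.resize(f["color"][190:290,140:250],None,fx=3.6,fy=3.6,interpolation=cv2.INTER_CUBIC)
w=cv2.resize(f2["color"][220:400,180:380],(400,360),interpolation=cv2.INTER_CUBIC)
cv2.imwrite("pics/c4.png",np.hstack([b[:,:396],w])[:,:,::-1])
```

```text
[-0.42784578  3.09270808  2.54663487] [0.85505609 0.07386083 0.00329608] [-0.06842132  0.00298006  0.01277672]
knob? [199.2 236.9] 28 [-0.0392  0.0005  0.158 ]
knob? [180.6 247.2] 10 [-0.0031 -0.0161  0.158 ]
```

View pics/c4.png

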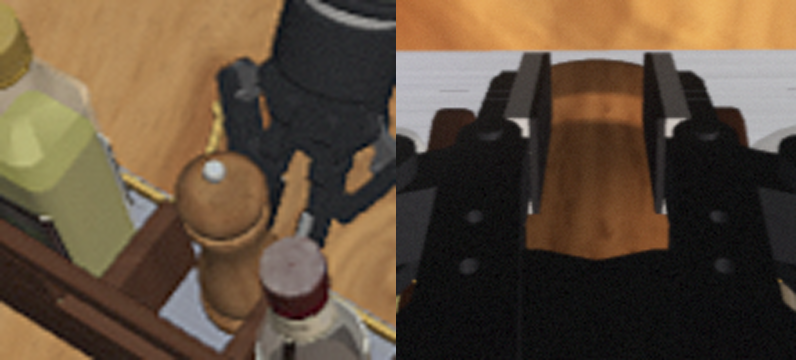

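The mill is upright again and inside the bay mouth, with the dividers symmetric about the midline (430-477 and 713-747 about 597). The gripper's knuckle is close to the keeper end, so I'll advance in small steps and watch the force.

Call:
send_rows(plan="-0.0025 0 0.0015 0 0 0 0.024;-0.005 0 0.0035 0 0 0 0.024;-0.0075 0 0.005 0 0 0 0.024;-0.010 0 0.007 0 0 0 0.024;-0.0125 0 0.0085 0 0 0 0.024;-0.0125 0 0.0085 0 0 0 0.024")

```text
clock: 10.1
position: [0.5592, -0.1379, 0.013]
tool_rot: [3.137, 0.611, 1.596]
force: [0.9, 0.8, -0.2]
grip_width: 0.0242
finger_force: 0.3
```

```bash
cat >> h.py <<'E'
def gold(roi=(205,260,185,215)):
    f=cam("scene");h=cv2.cvtColor(f["color"],cv2.COLOR_RGB2HSV).astype(int);r0,r1,c0,c1=roi
    m=((h[...,1]>140)&(h[...,2]>120)&(h[...,0]>17)&(h[...,0]<30));ys,xs=np.nonzero(m[r0:r1,c0:c1]);ys+=r0;xs+=c0
    print("gold n",len(ys)); 
    if len(ys): i=np.argmin(ys);print("top",xs[i],ys[i],"bottom",xs[np.argmax(ys)],ys.max())
E
python3 - <<'E'
from h import *
s=observe();print(s["force"],s["moment"],toC(s["position"]));knob((200,260,180,225));gold()
E
```

```text
[ 0.89076474  0.81336235 -0.1756303 ] [ 0.75413497 -0.05941704  0.0326609 ] [-0.05258356  0.00289293  0.01303747]
knob? [193.6 243.3] 29 [-0.0226 -0.0003  0.158 ]
knob? [180.5 247.5] 11 [-0.0026 -0.0158  0.158 ]
knob? [217.1 257.5] 11 [-0.0219  0.0547  0.158 ]
knob? [223.2 257.3] 6 [-0.0282  0.0641  0.158 ]
gold n 0
```

Call:
send_rows(plan="-0.0025 0 0.0015 0 0 0 0.024;-0.005 0 0.0035 0 0 0 0.024;-0.0075 0 0.005 0 0 0 0.024;-0.010 0 0.007 0 0 0 0.024;-0.010 0 0.007 0 0 0 0.024")

```text
clock: 10.62
position: [0.5596, -0.15, 0.0131]
tool_rot: [3.137, 0.611, 1.597]
force: [0.0, 1.0, -0.6]
grip_width: 0.0245
finger_force: 0.2
```

Run:
```python
from h import *
s=observe();print(s["force"],s["moment"],toC(s["position"]));knob((200,260,180,212))
f=cam("scene");g=cam("side")
b=cv2.resize(f["color"][190:290,140:250],None,fx=3.6,fy=3.6,interpolation=cv2.INTER_CUBIC)
w=cv2.resize(g["color"][110:210,290:400],None,fx=3.6,fy=3.6,interpolation=cv2.INTER_CUBIC)
cv2.imwrite("pics/c5.png",np.hstack([b,w])[:,:,::-1])
```

```text
[ 0.00136671  0.97321734 -0.63670014] [ 7.14977768e-01  9.67082683e-04 -2.13704673e-04] [-0.0403853   0.00293767  0.01305616]
knob? [180.3 246.9] 7 [-0.0033 -0.017   0.158 ]
knob? [190.3 248. ] 29 [-0.0113  0.0005  0.158 ]
```

View pics/c5.png

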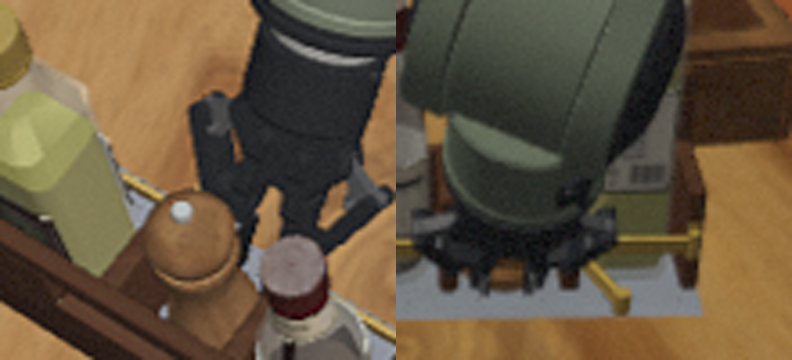

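The side view shows the keeper untouched and still swung out, end at composite (620,298), with the mill upright. I'll continue slowly to the back.

Call:
send_rows(plan="-0.0016 0 0.0011 0 0 0 0.024;-0.0033 0 0.0023 0 0 0 0.024;-0.005 0 0.0034 0 0 0 0.024;-0.0065 0 0.0045 0 0 0 0.024;-0.0065 0 0.0045 0 0 0 0.024")

```text
clock: 11.18
position: [0.5599, -0.1575, 0.013]
tool_rot: [3.137, 0.611, 1.597]
force: [-0.1, 1.3, 0.4]
grip_width: 0.0238
finger_force: 0.5
```

Call:
send_rows(plan="-0.0008 0 0.0006 0 0 0 0.024;-0.0016 0 0.0011 0 0 0 0.024;-0.0024 0 0.0017 0 0 0 0.024;-0.0024 0 0.0017 0 0 0 0.024")

```text
clock: 11.52
position: [0.56, -0.1601, 0.0131]
tool_rot: [3.136, 0.611, 1.597]
force: [0.3, 1.6, 0.6]
grip_width: 0.0241
finger_force: 0.7
```

Run:
```python
from h import *
s=observe();print(s["force"],s["moment"],toC(s["position"]));knob((200,270,182,212))
```

```text
[0.28143786 1.56548382 0.59440403] [ 0.81163239  0.03742013 -0.02531116] [-0.03033713  0.00309113  0.01305714]
knob? [186.6 252.3] 29 [-0.0006 -0.      0.158 ]
```

Still sliding freely. I'll take more small steps.

Call:
send_rows(plan="-0.0008 0 0.0006 0 0 0 0.024;-0.0016 0 0.0011 0 0 0 0.024;-0.0024 0 0.0017 0 0 0 0.024;-0.0024 0 0.0017 0 0 0 0.024")

```text
clock: 11.9
position: [0.5606, -0.1626, 0.0134]
tool_rot: [3.136, 0.611, 1.597]
force: [-0.4, 3.6, 8.0]
grip_width: 0.024
finger_force: 4.0
```

Call:
send_rows(plan="-0.0008 0 0.0006 0 0 0 0.024;-0.0016 0 0.0011 0 0 0 0.024;-0.0016 0 0.0011 0 0 0 0.024")

```text
clock: 12.15
position: [0.5609, -0.1633, 0.0134]
tool_rot: [3.135, 0.609, 1.598]
force: [-1.1, 11.2, 11.0]
grip_width: 0.024
finger_force: 7.4
```

Call:
send_rows(plan="-0.0008 0 0.0006 0 0 0 0.024;-0.0016 0 0.0011 0 0 0 0.024;-0.0016 0 0.0011 0 0 0 0.024")

```text
clock: 12.4
position: [0.5611, -0.1638, 0.0132]
tool_rot: [3.135, 0.608, 1.6]
force: [-4.3, 19.9, 15.9]
grip_width: 0.024
finger_force: 11.2
```

Run:
```python
from h import *
s=observe();print(s["force"],s["moment"],toC(s["position"]));knob((200,270,178,212))
```

```text
[-4.31743515 19.92911081 15.89685053] [ 1.94323118  0.8667584  -0.20172072] [-0.0265802   0.00401022  0.01322139]
knob? [179.3 247.8] 27 [-0.0008 -0.0174  0.158 ]
knob? [185.7 254.3] 31 [0.0036 0.0011 0.158 ]
```

The force rose to 20 N at the predicted home position and was felt at the fingertips, so the mill is at the back. I'll retreat straight along the same path and check.

Call:
send_rows(plan="0.004 0 -0.003 0 0 0 0.024;0.012 0 -0.008 0 0 0 0.024;0.02 0 -0.014 0 0 0 0.024;0.032 0 -0.022 0 0 0 0.024;0.045 0 -0.031 0 0 0 0.024;0.06 0 -0.042 0 0 0 0.024;0.075 0 -0.053 0 0 0 0.024;0.09 0 -0.064 0 0 0 0.024;0.1 0 -0.08 0 0 0 0.0;0.1 0 -0.1 0 0 0 0.0")

```text
clock: 13.28
position: [0.555, -0.0243, 0.0366]
tool_rot: [3.14, 0.61, 1.602]
force: [-0.3, 0.3, 0.0]
grip_width: 0.0007
finger_force: 0.0
```

Run:
```python
from h import *
s=observe();print(s["force"],toC(s["position"]));knob((200,270,178,212))
f=cam("scene");g=cam("side");w=cam("wrist")
b=cv2.resize(f["color"][190:290,140:250],None,fx=3.6,fy=3.6,interpolation=cv2.INTER_CUBIC)
g2=cv2.resize(w["color"][100:300,170:390],(396,360),interpolation=cv2.INTER_CUBIC)
cv2.imwrite("pics/c6.png",np.hstack([b,g2])[:,:,::-1]);cv2.imwrite("pics/w6.png",w["color"][:,:,::-1])
```

```text
[-0.27034141  0.31305626  0.02712386] [-0.16623966  0.00182254  0.03664069]
knob? [179.3 247.8] 27 [-0.0008 -0.0174  0.158 ]
knob? [186.  253.9] 27 [0.0027 0.001  0.158 ]
```

View pics/c6.png

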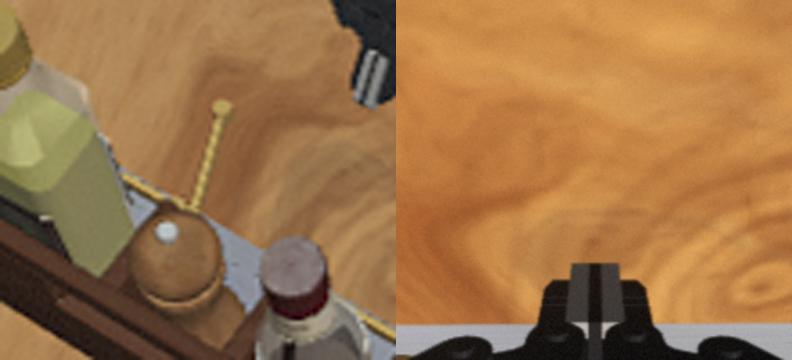

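The mill stands upright in the bay (knob at composite 167,232) and the keeper is still out, end at (222,107). That was my eleventh picture, one over the allowance of ten, so I'll view no more and go by numbers. Next I'll cross-check the mill's depth with the side camera and locate the keeper end.

Run:
```python
from h import *
f=cam("scene");g=cam("side")
p0=proj(g,C(.003,0,.158));print("expect side",p0)
h=cv2.cvtColor(g["color"],cv2.COLOR_RGB2HSV).astype(int);m=((h[...,1]<70)&(h[...,2]>120)).astype(np.uint8)
n,l,st,ce=cv2.connectedComponentsWithStats(m)
for i in range(1,n):
    if np.linalg.norm(ce[i]-p0)<15: print(ce[i],st[i,4],toC(plane(g,ce[i],.158)),"tri",(lambda r:(toC(r[0]),r[1]))(tri(f,(186,253.9),g,ce[i])))
for (n,c) in (("scene",f),("side",g)):
    print(n,proj(c,C(-.115,-.067,.053)))
    h=cv2.cvtColor(c["color"],cv2.COLOR_RGB2HSV).astype(int);q=proj(c,C(-.115,-.067,.045)).astype(int)
    print(q,h[q[1],q[0]])
```

```text
expect side [321.82631808 126.49077946]
scene [201.74298683 218.53209437]
[202 220] [ 21 121 185]
side [352.70577891 190.5675432 ]
[352 193] [50 14 53]
```

```bash
cat >> h.py <<'E'
def relC(*pts):
    for p in pts: rel(C(*np.array(p)/1000),ori(35))
E
python3 - <<'E'
from h import *
relC((-166,2,120),(-166,-98,120),(-90,-98,120),(-90,-98,37))
E
```

```text
shift [-0.0446 -0.0002 -0.0696] rv [ 0.22  0.03 -0.06]
shift [-0.0447 -0.1002 -0.07  ] rv [ 0.22  0.03 -0.06]
shift [-0.1069 -0.1003 -0.0264] rv [ 0.22  0.03 -0.06]
shift [-0.0593 -0.1006  0.0416] rv [ 0.22  0.03 -0.06]
```

Call:
send_rows(plan="-0.015 0 -0.023 0 0 0 0;-0.03 0 -0.046 0 0 0 0;-0.045 -0.01 -0.07 0 0 0 0;-0.045 -0.04 -0.07 0 0 0 0;-0.045 -0.07 -0.07 0 0 0 0;-0.045 -0.1 -0.07 0 0 0 0;-0.065 -0.1 -0.055 0 0 0 0;-0.085 -0.1 -0.041 0 0 0 0;-0.107 -0.1 -0.0265 0 0 0 0;-0.107 -0.1 -0.0265 0 0 0 0")

```text
clock: 14.42
position: [0.4565, -0.1082, 0.1205]
tool_rot: [3.138, 0.614, 1.593]
force: [0.1, -1.3, 0.4]
grip_width: -0.0
finger_force: 0.0
```

Run:
```python
from h import *
s=observe();print(s["force"],toC(s["position"]));relC((-90,-98,37))
f=cam("scene");g=cam("side");w=cam("wrist")
p0=proj(g,C(.004,0,.158));print("expect side",p0)
h=cv2.cvtColor(g["color"],cv2.COLOR_RGB2HSV).astype(int);m=((h[...,1]<70)&(h[...,2]>120)).astype(np.uint8)
n,l,st,ce=cv2.connectedComponentsWithStats(m)
for i in range(1,n):
    if np.linalg.norm(ce[i]-p0)<12: print(ce[i],st[i,4],toC(plane(g,ce[i],.158)))
```

```text
[ 0.05913965 -1.28714277  0.39315636] [-0.08510026 -0.09894694  0.12046843]
shift [0.0521 0.0007 0.0654] rv [ 0.01  0.19 -0.27]
expect side [321.80189169 126.30812768]
[320.6 126.1] 10 [0.00523539 0.00278229 0.158     ]
```

The side camera puts the knob at carrier x = 5.2 mm, so the mill is home. Now I'll go down beside the keeper.

Call:
send_rows(plan="0.012 0 0.016 0 0 0 0;0.026 0 0.033 0 0 0 0;0.04 0 0.05 0 0 0 0;0.052 0.001 0.0655 0 0 0 0;0.052 0.001 0.0655 0 0 0 0")

```text
clock: 14.98
position: [0.4581, -0.0967, 0.0339]
tool_rot: [3.141, 0.61, 1.601]
force: [-2.2, -0.0, -0.2]
grip_width: -0.0002
finger_force: 0.0
```

Run:
```python
from h import *
s=observe();print(s["force"],toC(s["position"]));relC((-91,-80,37),(-92,-54,37),(-93,-40,37),(-93,-31,37),(-87,-21.5,37),(-78,-13.7,37),(-67,-8.7,37),(-58,-5,37))
```

```text
[-2.24426943 -0.03156821 -0.18349258] [-0.09649211 -0.09707106  0.03386695]
shift [-0.0063  0.0171  0.0006] rv [ 0.12 -0.04  0.14]
shift [-0.0056  0.0431  0.0001] rv [ 0.12 -0.04  0.14]
shift [-0.0048  0.0571 -0.0004] rv [ 0.12 -0.04  0.14]
shift [-0.0048  0.0661 -0.0004] rv [ 0.12 -0.04  0.14]
shift [-0.0098  0.0755  0.003 ] rv [ 0.12 -0.04  0.14]
shift [-0.0172  0.0833  0.0082] rv [ 0.12 -0.04  0.14]
shift [-0.0262  0.0883  0.0145] rv [ 0.12 -0.04  0.14]
shift [-0.0336  0.092   0.0197] rv [ 0.12 -0.04  0.14]
```

Call:
send_rows(plan="-0.004 0.006 0 0 0 0 0;-0.006 0.012 0 0 0 0 0;-0.006 0.017 0.0005 0 0 0 0;-0.006 0.022 0.0005 0 0 0 0;-0.006 0.027 0.0005 0 0 0 0;-0.0055 0.032 0.0005 0 0 0 0;-0.0055 0.037 0 0 0 0 0;-0.0055 0.043 0 0 0 0 0;-0.0055 0.043 0 0 0 0 0")

```text
clock: 15.73
position: [0.5033, -0.1009, 0.0402]
tool_rot: [3.136, 0.611, 1.597]
force: [-0.5, -0.0, -1.4]
grip_width: -0.0003
finger_force: 0.0
```

Run:
```python
from h import *
s=observe();print(s["force"],toC(s["position"]));relC((-93,-40,37),(-93,-31,37),(-87,-21.5,37),(-78,-13.7,37),(-67,-8.7,37),(-60,-5,37))
for n in("scene","side"):
    f=cam(n);h=cv2.cvtColor(f["color"],cv2.COLOR_RGB2HSV).astype(int)
    m=(h[...,1]>115)&(h[...,2]>110)&(h[...,0]>18)&(h[...,0]<32)
    for th in np.arange(1.2,2.21,.1):
        q=[proj(f,C(-.0455-r*np.sin(th),-.038+r*np.cos(th),.047)) for r in np.arange(.03,.075,.003)]
        print(n,round(th,1),sum(m[int(round(b)),int(round(a))] for a,b in q),end="; ")
    print()
```

```text
[-0.5128179  -0.01015739 -1.38457963] [-0.09104394 -0.05196616  0.04015512]
shift [0.0034 0.012  0.0015] rv [ 0.29 -0.01 -0.08]
shift [0.0034 0.021  0.0016] rv [ 0.29 -0.01 -0.08]
shift [-0.0015  0.0304  0.0051] rv [ 0.29 -0.01 -0.08]
shift [-0.0088  0.0382  0.0103] rv [ 0.29 -0.01 -0.08]
shift [-0.0178  0.0432  0.0166] rv [ 0.29 -0.01 -0.08]
shift [-0.0236  0.0469  0.0206] rv [ 0.29 -0.01 -0.08]
scene 1.2 0; scene 1.3 0; scene 1.4 0; scene 1.5 15; scene 1.6 12; scene 1.7 1; scene 1.8 0; scene 1.9 0; scene 2.0 0; scene 2.1 0; scene 2.2 0; 
side 1.2 0; side 1.3 0; side 1.4 0; side 1.5 9; side 1.6 2; side 1.7 0; side 1.8 0; side 1.9 0; side 2.0 0; side 2.1 0; side 2.2 0;
```

The keeper now stands at about 1.53 rad. I'll sweep round along its arc.

Call:
send_rows(plan="0.002 0.005 0.001 0 0 0 0;0.0034 0.010 0.0015 0 0 0 0;0.0034 0.015 0.0015 0 0 0 0;0.003 0.021 0.002 0 0 0 0;0.001 0.026 0.0035 0 0 0 0;-0.0015 0.0305 0.005 0 0 0 0;-0.005 0.034 0.0075 0 0 0 0;-0.009 0.038 0.0105 0 0 0 0;-0.0135 0.041 0.0135 0 0 0 0;-0.0135 0.041 0.0135 0 0 0 0")

```text
clock: 16.67
position: [0.5442, -0.1202, 0.0371]
tool_rot: [3.136, 0.612, 1.596]
force: [-0.1, -0.8, 0.1]
grip_width: -0.0003
finger_force: 0.0
```

```bash
cat >> h.py <<'E'
def keeper(lo,hi):
  for n in("scene","side"):
    f=cam(n);h=cv2.cvtColor(f["color"],cv2.COLOR_RGB2HSV).astype(int)
    m=(h[...,1]>115)&(h[...,2]>110)&(h[...,0]>18)&(h[...,0]<32)
    for th in np.arange(lo,hi,.1):
        q=[proj(f,C(-.0455-r*np.sin(th),-.038+r*np.cos(th),.047)) for r in np.arange(.03,.075,.003)]
        print(n,round(th,1),sum(m[int(round(b)),int(round(a))] for a,b in q),end="; ")
    print()
E
python3 - <<'E'
from h import *
s=observe();print(s["force"],toC(s["position"]));relC((-67,-8.7,37),(-60,-5,37),(-57,-5,37))
keeper(0,1.3)
E
```

```text
[-0.07969821 -0.81459812  0.1321989 ] [-0.07065377 -0.01167244  0.037132  ]
shift [-0.0029  0.003   0.0022] rv [ 0.23  0.04 -0.14]
shift [-0.0086  0.0067  0.0063] rv [ 0.23  0.04 -0.14]
shift [-0.0111  0.0067  0.008 ] rv [ 0.23  0.04 -0.14]
scene 0.0 0; scene 0.1 0; scene 0.2 0; scene 0.3 0; scene 0.4 10; scene 0.5 15; scene 0.6 0; scene 0.7 0; scene 0.8 0; scene 0.9 0; scene 1.0 0; scene 1.1 0; scene 1.2 0; 
side 0.0 0; side 0.1 0; side 0.2 0; side 0.3 2; side 0.4 2; side 0.5 0; side 0.6 0; side 0.7 0; side 0.8 0; side 0.9 0; side 1.0 0; side 1.1 0; side 1.2 0;
```

Now at about 0.4 rad. Closing further.

Call:
send_rows(plan="-0.003 0.003 0.0022 0 0 0 0;-0.006 0.005 0.0043 0 0 0 0;-0.0086 0.007 0.0063 0 0 0 0;-0.0105 0.0075 0.0075 0 0 0 0;-0.0105 0.0075 0.0075 0 0 0 0")

```text
clock: 17.18
position: [0.5517, -0.132, 0.0369]
tool_rot: [3.136, 0.611, 1.597]
force: [0.1, -0.5, -0.9]
grip_width: 0.0
finger_force: 0.0
```

Call:
send_rows(plan="-0.0008 0 0.0006 0 0 0 0;-0.0016 0 0.0011 0 0 0 0;-0.0016 0 0.0011 0 0 0 0")

```text
clock: 17.43
position: [0.5518, -0.1333, 0.0369]
tool_rot: [3.136, 0.611, 1.597]
force: [0.3, 0.9, 0.6]
grip_width: 0.0
finger_force: 0.3
```

Run:
```python
from h import *
s=observe();print(s["force"],toC(s["position"]));keeper(-.2,.4)
```

```text
[0.2603768  0.93244455 0.60043982] [-0.05735481 -0.00443551  0.03692435]
scene -0.2 0; scene -0.1 0; scene 0.0 2; scene 0.1 6; scene 0.2 0; scene 0.3 0; scene 0.4 0; 
side -0.2 0; side -0.1 0; side 0.0 0; side 0.1 0; side 0.2 0; side 0.3 0; side 0.4 0;
```

Call:
send_rows(plan="-0.0008 0 0.0006 0 0 0 0;-0.0016 0 0.0011 0 0 0 0;-0.0016 0 0.0011 0 0 0 0")

```text
clock: 17.78
position: [0.5518, -0.1353, 0.0369]
tool_rot: [3.136, 0.611, 1.597]
force: [1.4, 1.1, 0.8]
grip_width: 0.0001
finger_force: 0.5
```

Call:
send_rows(plan="-0.0008 0 0.0006 0 0 0 0;-0.0016 0 0.0011 0 0 0 0;-0.0016 0 0.0011 0 0 0 0")

```text
clock: 18.03
position: [0.5519, -0.1358, 0.0368]
tool_rot: [3.136, 0.609, 1.598]
force: [-2.1, 10.0, 4.0]
grip_width: 0.0001
finger_force: 5.0
```

Call:
send_rows(plan="-0.0008 0 0.0006 0 0 0 0;-0.0016 0 0.0011 0 0 0 0;-0.0016 0 0.0011 0 0 0 0")

```text
clock: 18.28
position: [0.552, -0.136, 0.0367]
tool_rot: [3.136, 0.607, 1.6]
force: [-6.0, 20.2, 9.5]
grip_width: 0.0003
finger_force: 10.0
```

A hard stop came at the expected place for the shut keeper. I'll retreat and verify by measurement.

Call:
send_rows(plan="0.006 0 -0.004 0 0 0 0;0.015 0 -0.01 0 0 0 0;0.03 0 -0.021 0 0 0 0;0.045 0 -0.032 0 0 0 0;0.06 0 -0.045 0 0 0 0;0.07 0 -0.07 0 0 0 0;0.07 0 -0.1 0 0 0 0;0.07 0 -0.13 0 0 0 0;0.07 0 -0.16 0 0 0 0;0.07 0 -0.19 0 0 0 0")

```text
clock: 19.12
position: [0.5459, 0.0283, 0.1535]
tool_rot: [3.137, 0.611, 1.598]
force: [1.0, -1.1, 0.3]
grip_width: -0.0
finger_force: 0.0
```

Call:
send_rows(plan="0 -0.03 0 0 0 0 0;0 -0.06 0 0 0 0 0;0 -0.09 0 0 0 0 0;0 -0.12 0 0 0 0 0;0 -0.14 0 0 0 0 0;0 -0.14 0 0 0 0 0")

```text
clock: 19.62
position: [0.4034, 0.0228, 0.1522]
tool_rot: [3.138, 0.612, 1.6]
force: [0.4, 1.1, 0.2]
grip_width: 0.0002
finger_force: 0.0
```

Run:
```python
from h import *
s=observe();print(s["force"],toC(s["position"]));knob((235,270,178,200));keeper(-.2,.4)
for n in("scene","side","wrist"):
    f=cam(n);h=cv2.cvtColor(f["color"],cv2.COLOR_RGB2HSV).astype(int)
    p0=proj(f,C(.005,0,.158))
    if n!="scene":
        m=((h[...,1]<70)&(h[...,2]>120)).astype(np.uint8);N,l,st,ce=cv2.connectedComponentsWithStats(m)
        for i in range(1,N):
            if np.linalg.norm(ce[i]-p0)<12: print(n,ce[i],st[i,4],toC(plane(f,ce[i],.158)))
    m=((h[...,1]>115)&(h[...,2]>110)&(h[...,0]>18)&(h[...,0]<32)).astype(np.uint8)
    a,b=proj(f,C(-.0465,-.039,.047)),proj(f,C(-.0465,.034,.047))
    x0,x1=int(min(a[0],b[0])),int(max(a[0],b[0]));y0,y1=int(min(a[1],b[1]))-8,int(max(a[1],b[1]))+9
    ys,xs=np.nonzero(m[y0:y1,x0:x1]);P=np.array([toC(plane(f,(x+x0,y+y0),.047)) for x,y in zip(xs,ys)]).reshape(-1,3)
    print(n,len(P),a.round(),b.round())
    if len(P)>8:
        for lo in np.arange(-.04,.045,.012):
            q=P[(P[:,1]>=lo)&(P[:,1]<lo+.012)]
            if len(q):print("  y",round(lo+.006,3),"x",q[:,0].mean().round(4),len(q))
```

```text
[0.36107885 1.10184448 0.22171139] [-0.21753155 -0.14837971  0.15218613]
knob? [179.3 247.6] 26 [-0.0011 -0.0175  0.158 ]
knob? [186.  253.9] 27 [0.0027 0.001  0.158 ]
scene -0.2 0; scene -0.1 0; scene 0.0 6; scene 0.1 0; scene 0.2 0; scene 0.3 0; scene 0.4 0; 
side -0.2 3; side -0.1 15; side 0.0 15; side 0.1 0; side 0.2 0; side 0.3 0; side 0.4 0; 
scene 26 [194. 250.] [222. 266.]
  y -0.022 x -0.0463 5
  y -0.01 x -0.0459 9
  y 0.002 x -0.0457 9
side [320.6 126.1] 10 [0.00523539 0.00278229 0.158     ]
side 60 [338. 177.] [308. 178.]
  y -0.034 x -0.0398 4
  y -0.022 x -0.0427 9
  y -0.01 x -0.0427 10
  y 0.002 x -0.0424 10
  y 0.014 x -0.0422 10
  y 0.026 x -0.0412 11
  y 0.038 x -0.0394 6
wrist 139 [367. 255.] [428. 254.]
  y -0.034 x -0.0339 31
  y -0.022 x -0.0397 21
  y -0.01 x -0.0397 20
  y 0.002 x -0.0396 21
  y 0.014 x -0.0395 21
  y 0.026 x -0.0392 19
  y 0.038 x -0.0376 6
```

The keeper lies parallel to the carrier at x ≈ -46 mm along its whole length, so it is shut. The mill's knob hasn't moved, and comparing the two fingertip stops puts the mill within about 1 mm of home. Handing in.

```bash
python3 -c "
from workcell import bot
print(bot.job_done())"
```

```text
the job is handed in; nothing more can be done
None
```

I pushed the mill upright into the middle bay to the back, pushed the keeper shut, and handed the job in at about 20 s (the hand-in gave no verdict); I viewed 11 pictures, one over the limit of 10.

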